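# Close and latch the instrument case

## Robot

A 7-joint arm with a two-finger parallel gripper is mounted at the origin on the work surface; the furniture and walls round the work are solid. World frame = base frame: x ahead of the robot, y to its left, z up, the work surface at z = 0. Lengths are in m, angles in rad, forces in N, time in s.
With the tool pointing down it reaches from about 0.425 to 0.875 m from the base axis. Payload 4.7 kg.
Tool frame: the origin (TCP) lies between the finger pads; the fingertips stand 14 mm ahead of it and the grasp point (between the pads) lies 5 mm behind it; z points along the fingers, y is the line along which they close (so a half turn about z gives the same grasp; the last joint's range is limited). The gripper opens to 87 mm and grips with 3 to 60 N. Pads are 19 mm wide; open, the fingers measure 117 mm over their backs; the gripper's body (75 mm by 190 mm) begins 51 mm behind the grasp point.
Start: joints at [1.304, 0.321, -0.07, 1.45, 0.023, 1.371, -0.057], TCP at [0.18, -0.625, 0.237] pointing down, gripper open.
Joint ranges: [-2.86, 2.86], [-0.3, 2.09], [-1.38, 1.24], [0.06, 2.45], [-1.56, 4.7], [0.09, 2.05], [-2.69, 2.69]. Speed limits (rad/s): [2.57, 2.57, 3.14, 3.14, 3.14, 3.14, 3.14].

## Interface

Orientations are given as a rotation vector (axis times angle).
In Python, from bench import ctrl gives the robot as it stands.
- The arm moves only by the tool step_arm, never from a script. Its argument "commands" is a list of rows, each an object with "travel": the shift along the tool's x, y, z in m, a list of three; "turn": the turn, a rotation vector about the tool's x, y, z in degrees, a list of three. A call has 1 to 5 rows; each row is the pose to reach, as a shift and turn from the pose commanded when the call began, along the tool's axes at that moment; what a row does not reach only later rows make up. A row lasts 1/10 s, in which the tool goes at most 50 mm and 8.59 degrees, less where a joint would pass 70% of its speed; a pose out of reach is approached as far as the arm can. A call with a gripper value outside its range is refused whole. "gripper" is the opening, from 0 (shut) to 1 (fully open), set as the call begins (left out, the last holds). The fingers move at their own pace and stop on an object; "force" is the grip in N (left out, the last holds). Time passes only in rows, so rows that repeat a pose let the fingers close. It gives the time, the measured TCP pose, the force, the opening and the grip force at its end, in the units of the state.
- ctrl.get_state(): the state, without advancing time (a new reading comes with each control period).
- ctrl.get_image(name): name is "scene" or "top" or "wrist"; returns the picture (400x640x3 uint8, red, green, blue); there is no depth.
- ctrl.camera_model(name): a dict with "fx", "fy", "cx", "cy" (pixels), "k1" (the pictures are not rectified: a ray, as slopes to the right and down, at radius r is drawn at 1 + k1 r^2 times it, then the intrinsics apply), "R" (3x3) and "t" (3): a world point X has camera coordinates R X + t; the wrist camera has in their place "T_tool_cam" (4x4, takes a point from camera to tool coordinates, whose origin is the TCP and whose axes are the flange's). Camera axes: x right, y down, z forward; pixel columns grow to the right and rows downward; lengths in m; the calibration is good to about 2 mm. A picture is of the moment at which its call begins: read the wrist's pose just before it. camera_model takes no time and is no camera call.
- ctrl.close_job(): hands the job in; it is judged then, once.
The state is a dict: "time": time; "joint_positions": joint angles; "qd": joint speeds; "joint_torque": joint torques, N m; "position": TCP position; "tool_rot": TCP orientation; "ft_force": force on the tool from outside, world axes, zero at the start; "torque": the same for the moment, N m; "grip_width": opening from 0.0 (shut) to 1.0 (fully open); "grip_force": force on a finger pad.
Only numpy, scipy, OpenCV 4.12 (cv2) and the standard library are available. Lean on these libraries where they do the work, as an engineer would, in place of code of your own. Each camera call takes 0.05 s, during which the arm holds its last target. There are 200 camera calls.

## Task

Close and latch the metal instrument case: lower its hinged lid onto the seal, swing the wire loop of the draw latch over the hooked keeper on the lid so that its crossbar sits behind the keeper's lip, then press the latch lever down past centre until it snaps fully home and clamps the lid down. Leave the things standing round the case where they are.

Things in the scene. Friction and masses are not known exactly. Their poses are not given: they have to be found in the camera images.
- case: aluminium instrument case, 120 deep (its x) x 170 wide (y) x 95 mm high without lid, fixed; origin at the centre of its underside. Front wall at x = -60 mm with the draw latch at y = 0; lid hinged along the back, hinge line at x = +62.5, z = 99 mm. Wire handles stand out 19 mm on both sides. Lid, lever and loop all turn about lines along the case's y
- lid (a joint): lid hinge, rad: 0 = fully down, seal squeezed; grows as it opens (to 1.3). Lid plate 120 x 170 x 10 mm; outer face of its rim 7.5 mm, of a 90 x 140 mm raised panel in the middle 10 mm above the hinge line. Stiff hinge (0.17 N m): stays where left. Lowered and let go it rests on the springy seal at about 0.04; clamped, at about 0.01. Starts at 0.55 to 1.15
- lever (a joint): latch lever, rad: 0 = fully home (handle points to the front and 35 degrees down), grows as raised (to 1.6; at 1.4 it points 45 degrees up). Stays where left (0.04 N m). Dead centre at about 0.2; past it with the loop hooked it snaps home. Pressing takes about 2 to 4 N at the paddle. Starts at 1.25 to 1.5; below about 1.05 the loop is too short to pass over the lip
- bail (a joint): wire loop's hinge on the lever, rad, relative to the lever: about 0 when latched, grows as the loop swings away from the lid to the front. Light friction: it stays while near upright, and falls towards the lid once tipped well over. Starts at 1.72 to 1.95, the loop about upright between handle and lid; hooked with the lever up it reads about 0.7 to 1.0
- bail_bar (a point): middle of the loop's crossbar: round steel bar, 6 mm thick, 40 mm long, along the case's y. The loop is a U, its legs 40 mm apart and 64.5 mm long, pivoted on the lever 24 mm from the lever's pivot; the crossbar moves in an arc about that pivot
- keeper (a point): seat of the crossbar's centre on the keeper, middle of the lid's front edge; moves with the lid (x to the back, z up out of the lid). Keeper: steel plate 30 mm wide, standing 20 mm out from the lid edge, its top 3 mm under this point; at its end an upturned lip 24 mm wide, 3 mm thick, inner face 3 mm to the front of this point, top 4 mm above it. The groove from lip to lid edge is 17 mm
- lid_front (a point): point on the lid's outer rim face, 10 mm in from the middle of its front edge; moves with the lid; 112.5 mm from the hinge line
- paddle (a point): middle of the lever's paddle (34 x 26 x 4 mm, at the end of the 76 mm handle), 60 mm from the lever's pivot; press down on its upper face
- lever_pivot (a point): the lever's pivot: fixed on the case, 35.5 mm in front of the front wall, 70.5 mm above the desk
- cotton_tub: bystander: ribbed white tub of cotton buds, 77 mm wide, 80 mm tall, standing to the left of the case; origin at the centre of its underside
- polish: bystander: dark red square nail-polish bottle with a black cap, 26 x 26 x 76 mm, standing in front of the case to the left; origin at the centre of its underside
- timer: bystander: round white minute timer, 62 mm wide, 44 mm tall, on the right of the desk; origin at the centre of its underside

How it is judged:
By the outcome, as a careful person would: the job done as asked, in the order asked, and still so for the second after the job is handed in, with the robot touching nothing.
It also fails if it takes over 45 s, if anything falls off the work surface, if the arm or the gripper's body presses on something with over 40 N, if the wrist force passes 120 N, or if a joint passes its speed limit or range.

## Working session

There is one attempt and no reset: what is moved stays moved. The work goes in short steps, Python scripts to look and compute and a tool call to move; the robot and the scene stay as the last step left them, time stands still between calls to the robot, and variables do not carry over. Pictures are saved under pics/ and viewed, at most 10 in all, crops included, and the job is handed in when it is done.

Besides the shell and the picture viewer there is one more tool, called after "Call:" in YAML: its name, and indented under it one key for each argument. step_arm: Moves the arm, as the interface text tells. Its arguments: {"type":"object","properties":{"commands":{"type":"array"},"gripper":{"type":"number"},"force":{"type":"number"}},"required":["commands"]}

```bash
ls; mkdir -p pics
python3 - <<'E'
from bench import ctrl
import cv2
for n in("scene","top"):
    cv2.imwrite(f"pics/{n}0.png",ctrl.get_image(n)[:,:,::-1])
    print(n,ctrl.camera_model(n))
print(ctrl.camera_model("wrist"))
print(ctrl.get_state())
E
```

```text
pics
scene {'fx': 442.62396228600926, 'fy': 442.62396228600926, 'cx': 315.040000086586, 'cy': 196.56460469107768, 'k1': 0.009922308275066303, 'R': array([[-0.67585116, -0.73661777, -0.02488925],
       [-0.39403845,  0.38965841, -0.83240616],
       [ 0.62286347, -0.55277535, -0.55360682]]), 't': array([0.43390764, 0.19594119, 1.08192496])}
top {'fx': 435.67072208267274, 'fy': 435.67072208267274, 'cx': 317.1274611064782, 'cy': 186.89459032757267, 'k1': 0.026905922266768578, 'R': array([[ 0.0253293 , -0.99967209,  0.00375917],
       [-0.97939393, -0.02556884, -0.20033413],
       [ 0.20036456,  0.00139261, -0.97972042]]), 't': array([0.12955709, 0.49233223, 1.25453071])}
{'fx': 343.29906399799694, 'fy': 343.29906399799694, 'cx': 318.59930115091737, 'cy': 193.5700582846075, 'k1': 0.002867096038958157, 'T_tool_cam': array([[ 3.81645227e-04, -9.51886958e-01, -3.06449136e-01,
         8.45055289e-02],
       [ 9.99999831e-01,  4.97480698e-04, -2.99887372e-04,
         4.32068618e-05],
       [ 4.37911409e-04, -3.06448970e-01,  9.51886988e-01,
        -1.47801934e-01],
       [ 0.00000000e+00,  0.00000000e+00,  0.00000000e+00,
         1.00000000e+00]])}
{'time': 0.1, 'joint_positions': array([ 1.30408714,  0.32175041, -0.07008721,  1.45157983,  0.02256917,
        1.37079429, -0.05688752]), 'qd': array([-0.0006632 , -0.0008688 ,  0.00124725, -0.0033555 ,  0.00050022,
       -0.00013539, -0.00041925]), 'joint_torque': array([ 1.46314469e-04, -4.92571628e+01, -4.05673608e-01, -3.13397312e+01,
       -6.41508261e-02,  3.94930376e-02,  6.23473488e-05]), 'position': array([ 0.1799688 , -0.62408595,  0.2355564 ]), 'tool_rot': array([-3.10896822e+00, -4.39463506e-01,  4.81870031e-04]), 'ft_force': array([ 1.18636323, -0.21995399, -0.47043113]), 'torque': array([-0.00705309, -0.02033641, -0.05650066]), 'grip_force': 0.0, 'grip_width': 1.000875528710566}
```

View pics/scene0.png

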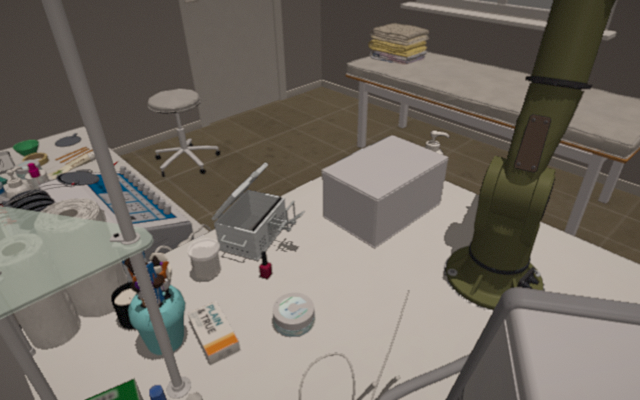

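View pics/top0.png

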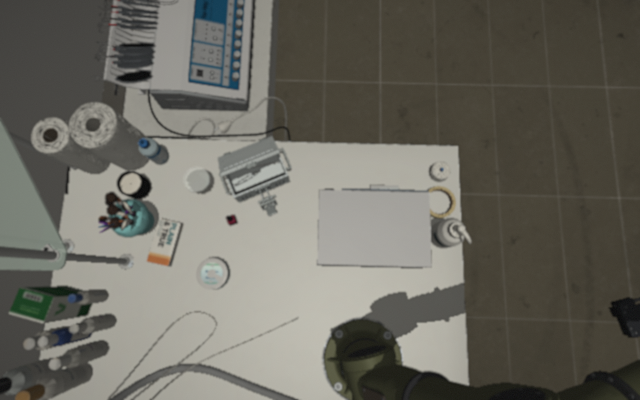

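The case sits at about (257,170) in the top view, with the latch to its front at (268,205). The polish is at (232,219), the tub at (198,180) and a large grey box (375,228) lies between the arm and the case. I'll locate these in world coordinates next.

```bash
cat > h.py <<'E'
import numpy as np, cv2
from scipy.spatial.transform import Rotation as Ro
from bench import ctrl
def cam(n,st=None):
    m=ctrl.camera_model(n)
    if n=="wrist":
        T=np.eye(4);T[:3,:3]=Ro.from_rotvec(st["tool_rot"]).as_matrix();T[:3,3]=st["position"]
        W=np.linalg.inv(T@m["T_tool_cam"]); m["R"],m["t"]=W[:3,:3],W[:3,3]
    return m
def proj(m,X):
    c=np.atleast_2d(X)@m["R"].T+m["t"]; s=c[:,:2]/c[:,2:]
    s=s*(1+m["k1"]*(s**2).sum(1,keepdims=True))
    return s*[m["fx"],m["fy"]]+[m["cx"],m["cy"]]
def ray(m,px):
    d=(np.array(px,float)-[m["cx"],m["cy"]])/[m["fx"],m["fy"]]; s=d.copy()
    for _ in range(5): s=d/(1+m["k1"]*(s@s))
    return -m["R"].T@m["t"], m["R"].T@np.r_[s,1]
def atz(m,px,z):
    o,d=ray(m,px); return o+d*(z-o[2])/d[2]
def rel(st,p,Rm=None):
    """tool-frame travel/turn deg from commanded approx pose to world p,R"""
    R0=Ro.from_rotvec(st["tool_rot"])
    return R0.inv().apply(np.array(p)-st["position"]), (R0.inv()*Rm).as_rotvec(degrees=True) if Rm is not None else None
E
python3 - <<'E'
from h import *
t=cam("top");s=cam("scene")
for n,p,z in[("polish",(232,219),.076),("tub",(198,180),.08),("timer",(213,272),.044),("boxNE",(433,190),.2),("boxSW",(318,264),.2),("latch",(268,203),.09),("caseL",(222,185),.095),("caseR",(290,168),.095)]: print(n,atz(t,p,z).round(3))
for n,p,z in[("boxtop near",(378,183),.2),("boxbot near",(377,239),0),("boxtop left",(324,172),.2),("boxtop R",(445,157),.2),("polish",(265,276),0),("box botleft",(325,210),0)]: print(n,atz(s,p,z).round(3))
a=cv2.imread("pics/scene0.png")[150:270,190:320];b=cv2.imread("pics/top0.png")[125:225,200:310]
cv2.imwrite("pics/c0.png",np.hstack([cv2.resize(a,(400,370),interpolation=3),cv2.resize(b,(400,370),interpolation=3)]))
E
```

```text
polish [0.383 0.385 0.076]
tub [0.494 0.491 0.08 ]
timer [0.232 0.436 0.044]
boxNE [ 0.458 -0.163  0.2  ]
boxSW [0.258 0.135 0.2  ]
latch [0.43  0.282 0.09 ]
caseL [0.478 0.416 0.095]
caseR [0.534 0.222 0.095]
boxtop near [0.277 0.12  0.2  ]
boxbot near [0.292 0.091 0.   ]
boxtop left [0.408 0.177 0.2  ]
boxtop R [ 0.238 -0.105  0.2  ]
polish [ 0.39  0.4  -0.  ]
box botleft [0.491 0.098 0.   ]
```

View pics/c0.png

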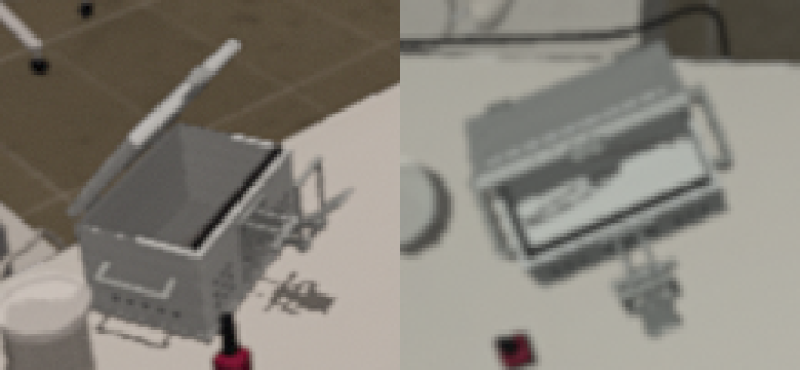

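The lid stands open to the upper left. The case is yawed about +18°, with the latch at about (0.43,0.28). The grey box spans about x 0.26-0.46 and y<0.14, roughly 0.2 high. The current tool x azimuth (16°) already nearly matches the case, so I'll move high over the box to a viewing pose.

Call:
step_arm:
  commands:
    - {"travel": [0.2,-0.08,-0.2],"turn": [0,0,0]}
    - {"travel": [0.2,-0.08,-0.2],"turn": [0,0,0]}
    - {"travel": [0.2,-0.08,-0.2],"turn": [0,0,0]}
    - {"travel": [0.2,-0.08,-0.2],"turn": [0,0,0]}
    - {"travel": [0.2,-0.08,-0.2],"turn": [0,0,0]}
  gripper: 0

```text
time: 0.6
position: [0.3255, -0.5107, 0.4077]
tool_rot: [-3.11, -0.439, 0.001]
ft_force: [0.6, 0.3, -0.5]
grip_width: 0.634
grip_force: 0.0
```

Call:
step_arm:
  commands:
    - {"travel": [0.2,-0.25,0],"turn": [0,0,-2]}
    - {"travel": [0.2,-0.25,0],"turn": [0,0,-2]}
    - {"travel": [0.2,-0.25,0],"turn": [0,0,-2]}
    - {"travel": [0.2,-0.25,0],"turn": [0,0,-2]}
    - {"travel": [0.2,-0.25,0],"turn": [0,0,-2]}

```text
time: 1.1
position: [0.4209, -0.2791, 0.4063]
tool_rot: [3.103, 0.494, -0.001]
ft_force: [1.1, -0.1, -0.4]
grip_width: 0.173
grip_force: 0.0
```

Call:
step_arm:
  commands:
    - {"travel": [0.13,-0.22,-0.02],"turn": [0,0,0]}
    - {"travel": [0.13,-0.22,-0.02],"turn": [0,0,0]}
    - {"travel": [0.13,-0.22,-0.02],"turn": [0,0,0]}
    - {"travel": [0.13,-0.22,-0.02],"turn": [0,0,0]}
    - {"travel": [0.13,-0.22,-0.02],"turn": [0,0,0]}

```text
time: 1.6
position: [0.4744, -0.0358, 0.4261]
tool_rot: [3.102, 0.493, -0.0]
ft_force: [0.8, -0.8, -0.1]
grip_width: 0.005
grip_force: 0.0
```

Call:
step_arm:
  commands:
    - {"travel": [0.07,-0.25,0],"turn": [0,0,0]}
    - {"travel": [0.07,-0.25,0],"turn": [0,0,0]}
    - {"travel": [0.07,-0.25,0],"turn": [0,0,0]}
    - {"travel": [0.07,-0.25,0],"turn": [0,0,0]}
    - {"travel": [0.07,-0.25,0],"turn": [0,0,0]}

```text
time: 2.1
position: [0.4632, 0.2137, 0.4261]
tool_rot: [3.102, 0.493, 0.001]
ft_force: [0.9, 0.0, -0.6]
grip_width: 0.008
grip_force: 0.0
```

Run:
```python
from h import *
s=ctrl.get_state();cv2.imwrite("pics/w1.png",ctrl.get_image("wrist")[:,:,::-1])
import pickle;pickle.dump(s,open("w1.pkl","wb"));print(s["position"],s["tool_rot"],s["joint_positions"])
```

```text
[0.46321357 0.21371973 0.4261131 ] [3.10174376e+00 4.92578581e-01 9.72637833e-04] [ 0.41384431  0.04235018 -0.92253567  1.41953496  0.03516418  1.69615502
 -1.75966547]
```

View pics/w1.png

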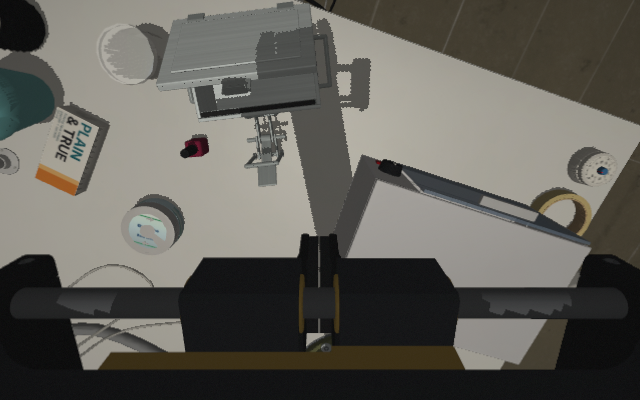

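The wrist view shows the case at (240,65) with the lid half open. The latch is at (265,150), the polish at (195,147), the tub at (135,50) and the grey box on the right. I'll enlarge it to pick fit points.

Run:
```python
import cv2
a=cv2.imread("pics/w1.png")[0:200,145:345]
cv2.imwrite("pics/c1.png",cv2.resize(a,(600,600),interpolation=cv2.INTER_CUBIC))
```

```text
(no output)
```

View pics/c1.png

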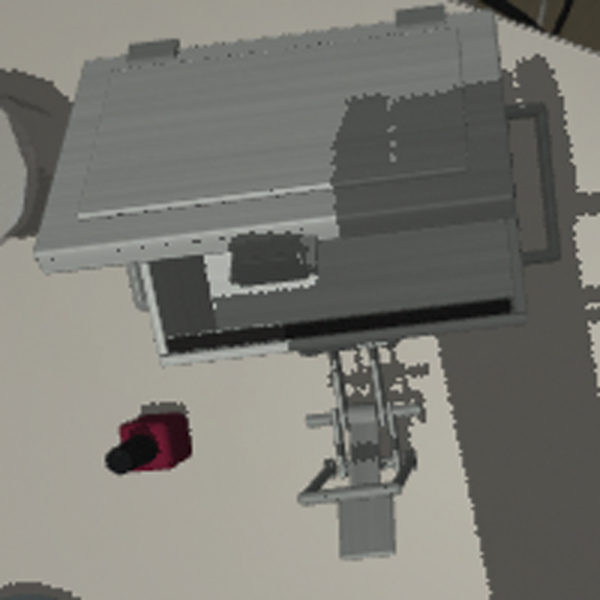

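```bash
cat > fit.py <<'E'
from h import *
import pickle
from scipy.optimize import least_squares
PV=np.array([-.0955,0,.0705])
def caseW(P,p):
    c,s=np.cos(p[2]),np.sin(p[2]); P=np.atleast_2d(P)
    return np.c_[p[0]+c*P[:,0]-s*P[:,1], p[1]+s*P[:,0]+c*P[:,1], P[:,2]]
def lid(u,y,w,q): return [.0625-u*np.cos(q)+w*np.sin(q), y, .099+u*np.sin(q)+w*np.cos(q)]
def lev(r,y,q,h=0):
    a=q-np.radians(35); return [PV[0]-r*np.cos(a)+h*np.sin(a),y,PV[2]+r*np.sin(a)+h*np.cos(a)]
def bar(y,q,b):
    a=q-np.radians(70); f=np.radians(110)+q-b
    return [PV[0]-.024*np.cos(a)-.0645*np.cos(f),y,PV[2]+.024*np.sin(a)+.0645*np.sin(f)]
E
cat > f1.py <<'E'
from fit import *
w=cam("wrist",pickle.load(open("w1.pkl","rb")));t=cam("top");s=cam("scene")
W=np.array([(163,362),(526,322),(85,62),(497,12),(37,250),(515,207),(110,72),(80,216),(466,170),(340,556),(395,556),(305,497),(405,489)])/3+[145,0]
def pts(p):
    q,l,b=p[3:]
    return caseW([[-.06,.085,.095],[-.06,-.085,.095],lid(.0025,.085,.0075,q),lid(.0025,-.085,.0075,q),lid(.1225,.085,.0075,q),lid(.1225,-.085,.0075,q),lid(.1075-.09,.07,.01,q),lid(.1075,.07,.01,q),lid(.1075,-.07,.01,q),lev(.076,.013,l),lev(.076,-.013,l),bar(.02,l,b),bar(-.02,l,b)],p)
T=np.array([(235.7,194),(289.4,176.4)])
def f(p):
    X=pts(p); return np.r_[(proj(w,X)-W).ravel(), .7*(proj(t,X[:2])-T).ravel()]
r=least_squares(f,[.52,.32,.35,.9,1.4,1.8],loss="soft_l1")
print(r.x.round(4),np.degrees(r.x[2]));print(f(r.x).reshape(-1,2).round(1).tolist())
pickle.dump(r.x,open("p.pkl","wb"));p=r.x
print("bar",caseW(bar(0,p[4],p[5]),p).round(3),"paddle",caseW(lev(.06,0,p[4]),p).round(3),"lidtop",caseW(lid(.1,0,.01,p[3]),p).round(3),"closed",caseW(lid(.1,0,.01,0.04),p).round(3))
print("dist pick polish", np.linalg.norm(p[:2]-[.385,.39]))
E
python3 f1.py
```

```text
[0.5333 0.3277 0.4252 0.8705 1.3382 1.6769] 24.361991756475362
[[-0.7, 1.8], [1.4, 1.3], [0.1, -1.1], [-0.0, -1.4], [-1.5, 2.2], [0.8, -2.4], [1.2, -0.8], [-0.6, 0.5], [1.7, 0.4], [-0.1, 1.1], [0.3, -0.9], [-0.1, 0.4], [-3.0, -0.2], [-1.4, 2.1], [-0.5, -1.2]]
bar [[0.425 0.279 0.138]] paddle [[0.405 0.27  0.11 ]] lidtop [[0.538 0.33  0.182]] closed [[0.5   0.312 0.113]]
dist pick polish 0.16082596810777697
```

```bash
cat >> fit.py <<'E'
def plan(tips,tilt=0):
    "tool travel/turn from present pose to tip points (case frame), tool x along case x"
    p=pickle.load(open("p.pkl","rb"));s=ctrl.get_state()
    c,sn=np.cos(p[2]),np.sin(p[2]);ct,st=np.cos(tilt),np.sin(tilt)
    zx=np.array([c,sn,0]);Z=np.array([0,0,1.])
    tx=zx*ct-Z*st; tz=-Z*ct-zx*st; ty=np.cross(tz,tx)
    R=Ro.from_matrix(np.c_[tx,ty,tz])
    for P in tips:
        W=caseW(P,p)[0]-.014*tz
        tr,tu=rel(s,W,R); print(np.round(P,3),"travel",(tr*1000).round(1),"turn",tu.round(1))
def tipnow():
    p=pickle.load(open("p.pkl","rb"));s=ctrl.get_state()
    R=Ro.from_rotvec(s["tool_rot"]).as_matrix();W=s["position"]+.014*R[:,2]-[p[0],p[1],0]
    c,sn=np.cos(p[2]),np.sin(p[2]);print("tip case",np.round([c*W[0]+sn*W[1],-sn*W[0]+c*W[1],W[2]],4),"F",s["ft_force"].round(1),"t",round(s["time"],2))
E
python3 - <<'E'
from fit import *
def tp(q): e=np.array(lid(.1,0,.01,q));e[0]+=.0095;return e
plan([(.04,0,.24),(.04,0,.2)]+[tp(q) for q in(.95,.8,.65,.5,.35,.2,.1,.03,.01)])
E
```

```text
[0.04 0.   0.24] travel [142.3 -78.  172.7] turn [-0.3 -0.1 -5.6]
[0.04 0.   0.2 ] travel [142.3 -77.8 212.7] turn [-0.3 -0.1 -5.6]
[0.022 0.    0.186] travel [124.3 -75.9 226.5] turn [-0.3 -0.1 -5.6]
[0.01  0.    0.178] travel [111.9 -74.7 234.9] turn [-0.3 -0.1 -5.6]
[-0.002  0.     0.167] travel [100.9 -73.5 245.1] turn [-0.3 -0.1 -5.6]
[-0.011  0.     0.156] travel [ 91.5 -72.6 256.9] turn [-0.3 -0.1 -5.6]
[-0.019  0.     0.143] travel [ 83.9 -71.8 269.9] turn [-0.3 -0.1 -5.6]
[-0.024  0.     0.129] travel [ 78.4 -71.1 283.9] turn [-0.3 -0.1 -5.6]
[-0.027  0.     0.119] travel [ 76.  -70.8 293.6] turn [-0.3 -0.1 -5.6]
[-0.028  0.     0.112] travel [ 74.8 -70.7 300.5] turn [-0.3 -0.1 -5.6]
[-0.028  0.     0.11 ] travel [ 74.6 -70.7 302.5] turn [-0.3 -0.1 -5.6]
```

Call:
step_arm:
  commands:
    - {"travel": [0.142,-0.078,0.12],"turn": [0,0,-5.6]}
    - {"travel": [0.142,-0.078,0.12],"turn": [0,0,-5.6]}
    - {"travel": [0.142,-0.078,0.15],"turn": [0,0,-5.6]}
    - {"travel": [0.142,-0.078,0.15],"turn": [0,0,-5.6]}
    - {"travel": [0.142,-0.078,0.15],"turn": [0,0,-5.6]}

```text
time: 2.65
position: [0.5744, 0.3307, 0.2702]
tool_rot: [3.073, 0.647, -0.011]
ft_force: [1.1, 0.4, -0.1]
grip_width: 0.007
grip_force: 0.0
```

Call:
step_arm:
  commands:
    - {"travel": [0,0,0.04],"turn": [0,0,0]}
    - {"travel": [0,0,0.062],"turn": [0,0,0]}
    - {"travel": [-0.018,0,0.076],"turn": [0,0,0]}
    - {"travel": [-0.024,0,0.08],"turn": [0,0,0]}
    - {"travel": [-0.03,0,0.084],"turn": [0,0,0]}

```text
time: 3.15
position: [0.5475, 0.3178, 0.1922]
tool_rot: [3.075, 0.644, 0.002]
ft_force: [1.4, 1.4, 0.8]
grip_width: 0.003
grip_force: 0.5
```

Run:
```python
from fit import *
tipnow()
s=ctrl.get_state();cv2.imwrite("pics/w2.png",ctrl.get_image("wrist")[:,:,::-1])
a=cv2.resize(ctrl.get_image("scene")[150:270,190:320,::-1],(433,400),interpolation=2)
b=cv2.resize(cv2.imread("pics/w2.png")[:,150:500],(350,400));cv2.imwrite("pics/c2.png",np.hstack([a,b]))
```

```text
tip case [ 0.0089 -0.0149  0.1782] F [1.4 1.4 0.8] t 3.15
```

View pics/c2.png

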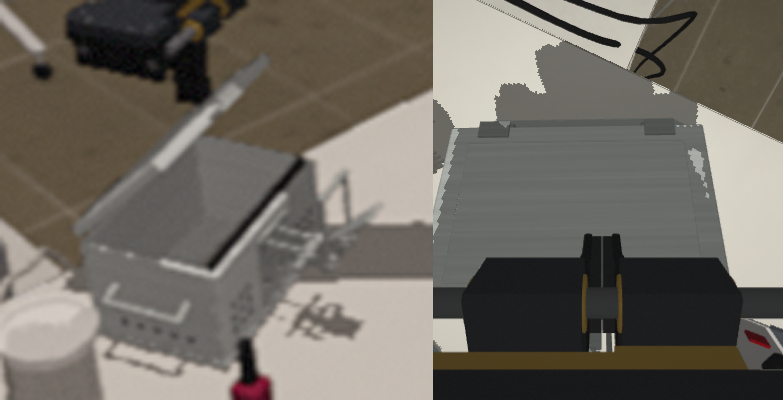

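The scene view shows the tip resting on the outer lid face near its front edge, about 15 mm right of centre, which is fine. I'll sweep the lid down along its arc.

Call:
step_arm:
  commands:
    - {"travel": [-0.011,0,0.011],"turn": [0,0,0]}
    - {"travel": [-0.02,0,0.022],"turn": [0,0,0]}
    - {"travel": [-0.028,0,0.035],"turn": [0,0,0]}
    - {"travel": [-0.033,0,0.049],"turn": [0,0,0]}
    - {"travel": [-0.036,0,0.058],"turn": [0,0,0]}

```text
time: 3.75
position: [0.5142, 0.3035, 0.1337]
tool_rot: [3.075, 0.645, 0.001]
ft_force: [1.0, 0.1, 0.7]
grip_width: 0.002
grip_force: 0.3
```

Call:
step_arm:
  commands:
    - {"travel": [0,0,0.004],"turn": [0,0,0]}
    - {"travel": [0,0,0.007],"turn": [0,0,0]}
    - {"travel": [0,0,0.009],"turn": [0,0,0]}
    - {"travel": [0,0,0.01],"turn": [0,0,0]}
    - {"travel": [0,0,0.01],"turn": [0,0,0]}

```text
time: 4.25
position: [0.5141, 0.3036, 0.1261]
tool_rot: [3.073, 0.644, -0.001]
ft_force: [-5.5, -4.6, 12.5]
grip_width: 0.004
grip_force: 6.0
```

Run:
```python
from fit import *
tipnow()
```

```text
tip case [-0.0274 -0.0141  0.1121] F [-5.5 -4.6 12.5] t 4.25
```

The lid is pressed to about 0.03 rad with 12.5 N on the seal. I'll release it and back off to the front to look.

Call:
step_arm:
  commands:
    - {"travel": [0,0,-0.045],"turn": [0,0,0]}
    - {"travel": [-0.03,-0.014,-0.08],"turn": [0,0,0]}
    - {"travel": [-0.173,-0.014,-0.108],"turn": [0,0,0]}
    - {"travel": [-0.173,-0.014,-0.108],"turn": [0,0,0]}
    - {"travel": [-0.173,-0.014,-0.108],"turn": [0,0,0]}

```text
time: 4.75
position: [0.3556, 0.2498, 0.231]
tool_rot: [3.073, 0.648, -0.004]
ft_force: [-0.9, -0.9, 0.2]
grip_width: 0.004
grip_force: 0.0
```

Run:
```python
from fit import *
tipnow()
s=ctrl.get_state();I=ctrl.get_image("wrist")[:,:,::-1];cv2.imwrite("pics/w3.png",I);pickle.dump(s,open("w3.pkl","wb"))
cv2.imwrite("pics/c3.png",cv2.resize(I[0:240,190:510],(800,600),interpolation=cv2.INTER_CUBIC))
```

```text
tip case [-0.194   0.0023  0.217 ] F [-0.9 -0.9  0.2] t 4.75
```

View pics/c3.png

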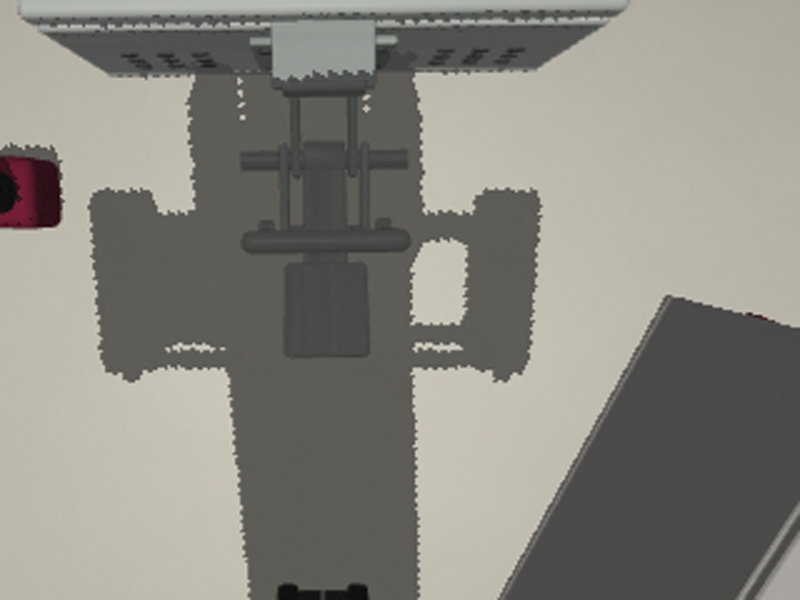

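```bash
cat > f2.py <<'E'
from fit import *
w=cam("wrist",pickle.load(open("w3.pkl","rb")));p0=pickle.load(open("p.pkl","rb"))
W=np.array([(243,240),(410,240),(285,356),(369,356),(285,264),(369,264),(20,18),(628,8)])/2.5+[190,0]
W+= -.3
def pts(p):
    l,b=p[3:5]
    return caseW([bar(.02,l,b),bar(-.02,l,b),lev(.076,.013,l,.002),lev(.076,-.013,l,.002),lev(.043,.013,l,.002),lev(.043,-.013,l,.002),lid(.1225,.085,.0075,.04),lid(.1225,-.085,.0075,.04)],p)
def f(p): return np.r_[(proj(w,pts(p))-W).ravel(),(p[:3]-p0[:3])/[.002,.002,.02]]
r=least_squares(f,[*p0[:3],p0[4],p0[5]],loss="soft_l1");p=r.x
print(p.round(4),np.degrees(p[2]));print(f(p).round(1))
pickle.dump(np.r_[p[:3],.04,p[3:]],open("p.pkl","wb"))
print("bar case",bar(0,*p[3:]),"paddle",lev(.06,0,p[3]),lev(.076,0,p[3]));tipnow()
B=bar(0,*p[3:]);plan([(B[0]-.026,0,B[2]-.006)])
E
python3 f2.py
```

```text
[0.534  0.329  0.4286 1.2888 1.6323] 24.55743505788509
[ 4.   0.4 -3.8 -0.4 -0.1  0.2  0.7 -0.2  0.1  0.2 -0.6 -0.2 -0.8 -0.1
  1.   0.5  0.4  0.6  0.2]
bar case [np.float64(-0.11908408017602902), 0, np.float64(0.13660739966219157)] paddle [np.float64(-0.14223225344876028), 0, np.float64(0.10813105748714527)] [np.float64(-0.15469418770176302), 0, np.float64(0.11816600615038401)]
tip case [-0.1998  0.0018  0.2201] F [-3.4  6.4  1.2] t 4.8
[-0.145  0.     0.131] travel [54.4 -0.2 89.7] turn [ 1.1 -0.2 -0.7]
```

The lid is closed and the lever reads 1.29. The loop is upright with its bar at case (-0.119, 0.137), about (326,240) in the crop, and the paddle is at (326,310). I'll place the tip between paddle and bar and push the loop backwards.

Call:
step_arm:
  commands:
    - {"travel": [0.03,0,0.03],"turn": [0,0,0]}
    - {"travel": [0.053,0,0.06],"turn": [0,0,0]}
    - {"travel": [0.053,0,0.09],"turn": [0,0,0]}
    - {"travel": [0.053,0,0.09],"turn": [0,0,0]}

```text
time: 5.2
position: [0.4037, 0.2696, 0.1378]
tool_rot: [3.074, 0.646, -0.015]
ft_force: [-0.8, -0.5, 0.5]
grip_width: 0.009
grip_force: 0.0
```

Run:
```python
from fit import *
tipnow()
```

```text
tip case [-0.1433  0.0002  0.1238] F [-0.8 -0.5  0.5] t 5.2
```

Call:
step_arm:
  commands:
    - {"travel": [0.012,0,-0.004],"turn": [0,0,0]}
    - {"travel": [0.026,0,-0.004],"turn": [0,0,0]}
    - {"travel": [0.04,0,-0.001],"turn": [0,0,0]}
    - {"travel": [0.05,0,0.002],"turn": [0,0,0]}
    - {"travel": [0.056,0,0.004],"turn": [0,0,0]}

```text
time: 5.7
position: [0.4578, 0.2936, 0.1377]
tool_rot: [3.073, 0.645, -0.001]
ft_force: [-0.5, -0.2, -0.3]
grip_width: 0.005
grip_force: 0.0
```

Run:
```python
from fit import *
tipnow()
cv2.imwrite("pics/w4.png",ctrl.get_image("wrist")[:,:,::-1])
a=cv2.resize(ctrl.get_image("scene")[180:260,230:320,::-1],(450,400),interpolation=2)
b=cv2.resize(cv2.imread("pics/w4.png")[100:300,230:405],(350,400));cv2.imwrite("pics/c4.png",np.hstack([a,b]))
```

```text
tip case [-0.084  -0.0005  0.1237] F [-0.5 -0.2 -0.3] t 5.7
```

View pics/c4.png

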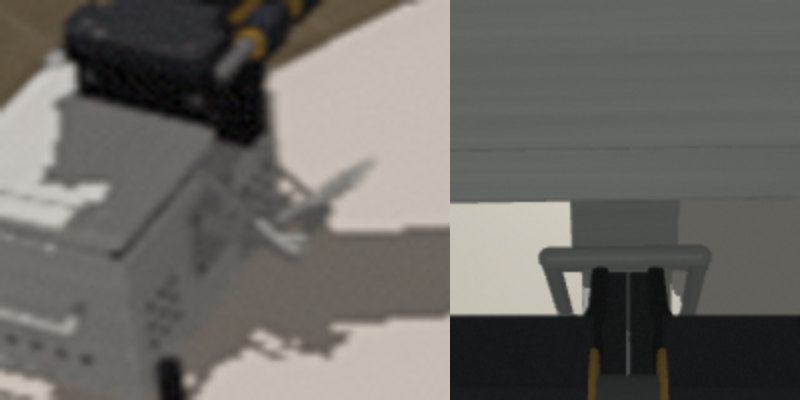

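The bar is carried by the tip above the keeper's groove (wrist crop, bar at (625,258)). I'll nudge it slightly further, then back off upward and check.

Call:
step_arm:
  commands:
    - {"travel": [0.005,0,0.001],"turn": [0,0,0]}
    - {"travel": [0.007,0,0.002],"turn": [0,0,0]}
    - {"travel": [0.007,0,0.002],"turn": [0,0,0]}

```text
time: 6.1
position: [0.4633, 0.2957, 0.1347]
tool_rot: [3.072, 0.645, -0.003]
ft_force: [0.2, -0.2, -0.2]
grip_width: 0.008
grip_force: 0.0
```

Call:
step_arm:
  commands:
    - {"travel": [-0.03,0,-0.01],"turn": [0,0,0]}
    - {"travel": [-0.07,0,-0.04],"turn": [0,0,0]}
    - {"travel": [-0.11,0,-0.08],"turn": [0,0,0]}
    - {"travel": [-0.11,0,-0.09],"turn": [0,0,0]}
    - {"travel": [-0.11,0,-0.09],"turn": [0,0,0]}

```text
time: 6.6
position: [0.363, 0.2521, 0.228]
tool_rot: [3.065, 0.642, 0.011]
ft_force: [-0.0, 1.0, 0.2]
grip_width: 0.005
grip_force: 0.0
```

Run:
```python
from fit import *
tipnow()
s=ctrl.get_state();I=ctrl.get_image("wrist")[:,:,::-1];cv2.imwrite("pics/w5.png",I);pickle.dump(s,open("w5.pkl","wb"))
cv2.imwrite("pics/c5.png",cv2.resize(I[0:240,190:510],(800,600),interpolation=cv2.INTER_CUBIC))
```

```text
tip case [-0.1874  0.001   0.214 ] F [-0.   1.   0.2] t 6.6
```

View pics/c5.png

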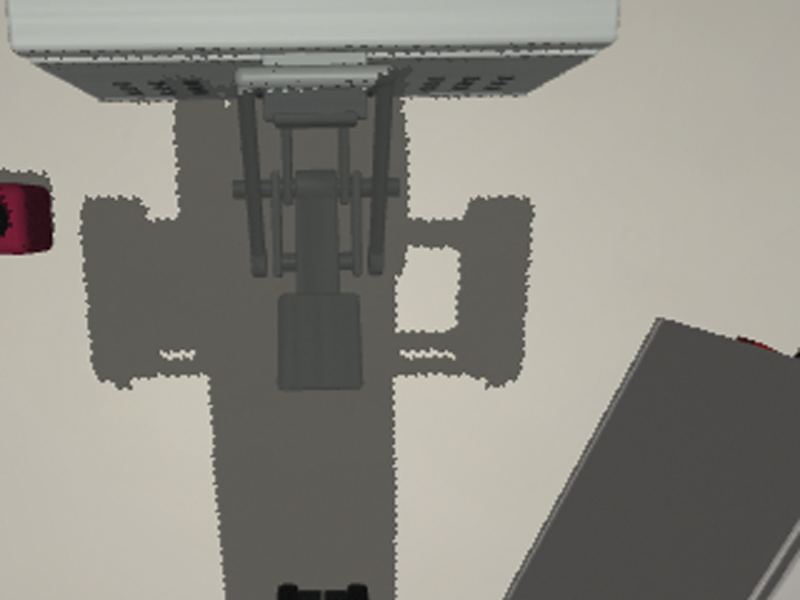

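The bar now lies in the groove between lip (315,115) and lid edge (crop, bar at (315,77)), so it is hooked. I'll plan the lever press and check the gripper body's clearance to the grey box.

Run:
```python
from fit import *
w=cam("wrist",pickle.load(open("w5.pkl","rb")));p=pickle.load(open("p.pkl","rb"))
for px in[(660,320),(500,600)]: print("box bottom",atz(w,np.array(px)/2.5+[190,0],0).round(3))
def f(l): 
    return (proj(w,caseW([lev(.076,.013,l,.002),lev(.076,-.013,l,.002),lev(.043,.013,l,.002),lev(.043,-.013,l,.002)],p))-(np.array([(278,389),(361,389),(278,294),(360,294)])/2.5+[189.7,-.3])).ravel()
l=least_squares(lambda v:f(v[0]),[1.3]).x[0];print("lever",l,f(l).round(1))
for y in(.095,-.095):
  for x in(-.19,-.11): print("body",caseW([x,y,.1],p).round(3))
def tp(q):
    e=np.array(lev(.060,0,q,.002));e[0]+=.0095*np.clip((q-.61)/.2,-1,1);return e
plan([tp(q) for q in(l+.25,l,1.1,.9,.7,.5,.3,.15,0,-.05)])
```

```text
box bottom [0.459 0.131 0.   ]
box bottom [0.312 0.133 0.   ]
lever 1.2644341321382757 [ 0.   0.1  1.  -0.5  0.   0.6 -0.   0. ]
body [[0.322 0.336 0.1  ]]
body [[0.394 0.37  0.1  ]]
body [[0.401 0.164 0.1  ]]
body [[0.473 0.197 0.1  ]]
[-0.122  0.     0.119] travel [65.5 -1.4 93.8] turn [ 0.5 -0.2 -0.9]
[-0.132  0.     0.109] travel [ 54.7  -1.3 104.1] turn [ 0.5 -0.2 -0.9]
[-0.138  0.     0.1  ] travel [ 49.   -1.3 112.1] turn [ 0.5 -0.2 -0.9]
[-0.143  0.     0.09 ] travel [ 44.1  -1.3 123.1] turn [ 0.5 -0.2 -0.9]
[-0.151  0.     0.078] travel [ 36.2  -1.3 134.7] turn [ 0.5 -0.2 -0.9]
[-0.161  0.     0.066] travel [ 26.4  -1.2 146.7] turn [ 0.5 -0.2 -0.9]
[-0.163  0.     0.054] travel [ 24.2  -1.3 158.5] turn [ 0.5 -0.2 -0.9]
[-0.16   0.     0.046] travel [ 27.3  -1.4 166.9] turn [ 0.5 -0.2 -0.9]
[-0.155  0.     0.038] travel [ 31.6  -1.6 174.8] turn [ 0.5 -0.2 -0.9]
[-0.154  0.     0.035] travel [ 33.3  -1.6 177.3] turn [ 0.5 -0.2 -0.9]
```

Call:
step_arm:
  commands:
    - {"travel": [0.04,-0.001,0.03],"turn": [0,0,0]}
    - {"travel": [0.058,-0.001,0.065],"turn": [0,0,-0.9]}
    - {"travel": [0.058,-0.001,0.09],"turn": [0,0,-0.9]}
    - {"travel": [0.058,-0.001,0.09],"turn": [0,0,-0.9]}

```text
time: 7.05
position: [0.4117, 0.2755, 0.1274]
tool_rot: [-3.063, -0.672, 0.028]
ft_force: [-0.6, -0.3, -0.8]
grip_width: 0.004
grip_force: 0.0
```

Run:
```python
from fit import *
tipnow()
```

```text
tip case [-0.1337  0.0023  0.1134] F [-0.6 -0.3 -0.8] t 7.05
```

Call:
step_arm:
  commands:
    - {"travel": [-0.002,0.002,0.008],"turn": [0,0,0]}
    - {"travel": [-0.005,0.002,0.014],"turn": [0,0,0]}
    - {"travel": [-0.009,0.002,0.022],"turn": [0,0,0]}
    - {"travel": [-0.013,0.002,0.029],"turn": [0,0,0]}
    - {"travel": [-0.017,0.002,0.035],"turn": [0,0,0]}

```text
time: 7.55
position: [0.4012, 0.2663, 0.1004]
tool_rot: [3.066, 0.668, 0.003]
ft_force: [1.6, 0.3, 2.0]
grip_width: 0.002
grip_force: 1.0
```

Call:
step_arm:
  commands:
    - {"travel": [-0.005,0,0.006],"turn": [0,0,0]}
    - {"travel": [-0.009,0,0.012],"turn": [0,0,0]}
    - {"travel": [-0.01,0,0.018],"turn": [0,0,0]}
    - {"travel": [-0.01,0,0.024],"turn": [0,0,0]}
    - {"travel": [-0.009,0,0.028],"turn": [0,0,0]}

```text
time: 8.05
position: [0.392, 0.2626, 0.0712]
tool_rot: [3.067, 0.669, -0.005]
ft_force: [0.8, 0.7, 1.0]
grip_width: 0.007
grip_force: 0.7
```

Run:
```python
from fit import *
tipnow()
```

```text
tip case [-0.1568 -0.0013  0.0572] F [0.8 0.7 1. ] t 8.05
```

Call:
step_arm:
  commands:
    - {"travel": [0,0,0.006],"turn": [0,0,0]}
    - {"travel": [0,0,0.012],"turn": [0,0,0]}
    - {"travel": [0.002,0,0.018],"turn": [0,0,0]}
    - {"travel": [0.003,0,0.022],"turn": [0,0,0]}
    - {"travel": [0.003,0,0.022],"turn": [0,0,0]}

```text
time: 8.55
position: [0.3944, 0.2641, 0.0509]
tool_rot: [3.065, 0.669, -0.008]
ft_force: [-6.1, -6.2, 21.3]
grip_width: 0.006
grip_force: 10.9
```

Run:
```python
from fit import *
tipnow()
```

```text
tip case [-0.1541 -0.001   0.0369] F [-6.1 -6.2 21.3] t 8.55
```

The lever bottoms out at the expected height (0.037) with 21 N. I'll back off and check.

Call:
step_arm:
  commands:
    - {"travel": [0,0,-0.03],"turn": [0,0,0]}
    - {"travel": [-0.01,0,-0.08],"turn": [0,0,0]}
    - {"travel": [-0.03,0,-0.13],"turn": [0,0,0]}
    - {"travel": [-0.03,0,-0.18],"turn": [0,0,0]}
    - {"travel": [-0.03,0,-0.18],"turn": [0,0,0]}

```text
time: 9.05
position: [0.3688, 0.2525, 0.2332]
tool_rot: [3.061, 0.666, 0.009]
ft_force: [1.0, 0.2, 0.0]
grip_width: 0.002
grip_force: 0.0
```

Run:
```python
from fit import *
tipnow()
s=ctrl.get_state();I=ctrl.get_image("wrist")[:,:,::-1];pickle.dump(s,open("w6.pkl","wb"))
a=cv2.resize(I[0:240,190:510],(600,450),interpolation=cv2.INTER_CUBIC)
b=cv2.resize(ctrl.get_image("scene")[170:280,180:330,::-1],(200,147),interpolation=2)
c=np.zeros((450,800,3),np.uint8);c[:,:600]=a;c[:147,600:]=b;cv2.imwrite("pics/c6.png",c)
w=cam("wrist",s);p=pickle.load(open("p.pkl","rb"))
X=caseW([lev(.077,.013,0,.002),lev(.077,-.013,0,.002),lev(.043,.013,0,.002),[-.074,0,.105]],p);print(((proj(w,X)-[190,0])*1.875).round())
```

```text
tip case [-0.182  -0.001   0.2192] F [1.  0.2 0. ] t 9.05
[[213. 276.]
 [260. 275.]
 [211. 228.]
 [236.  95.]]
```

View pics/c6.png

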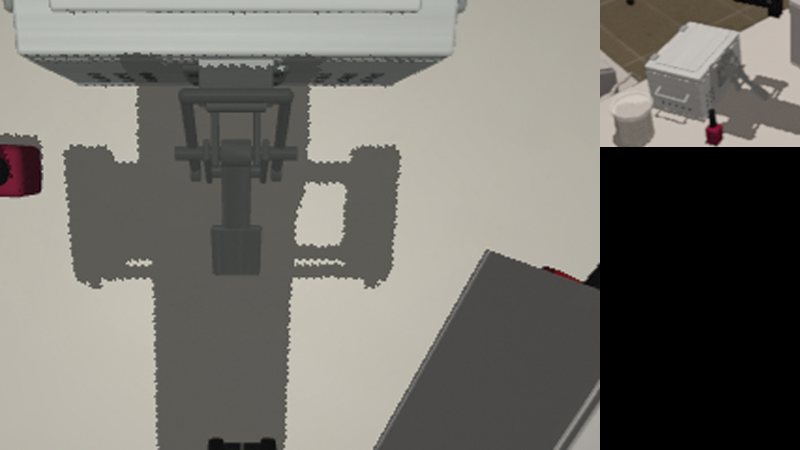

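The paddle (211–260, 228–275) matches the prediction for lever = 0. The bar at (236,95) sits behind the lip and the polish hasn't moved. I'm handing the job in.

```bash
python3 -c "
from bench import ctrl
print(ctrl.close_job())"
```

```text
the job is handed in; nothing more can be done
None
```

The case is closed and latched: the lid is down, the loop's crossbar sits behind the keeper's lip and the lever is fully home. I saw no bystander moved, and the job was handed in at about 9 s (no verdict returned).

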